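# Hold the spring clip open over the service card

## Task

Squeeze open the sprung clip that is parked on the front rim of the white tray, lift it off, and hold it wide open astride the middle of the top edge of the upright service card, the card well in between the jaws and neither jaw touching it, so that I can slip a receipt in against the card. Finish while holding it there like that: do not let the clip close, put it down or let go of it, do not knock or bite the card, and leave everything else where it is.

Things in the scene. Friction and masses are not known exactly. Their poses are not given: they have to be found in the camera images.
- clip_pivot (a point): Middle of the clip's hinge, 26 mm above the tray rim at the start, when the clip stands upright on the tray's front wall, jaws down, handles up. Axes of one half of the clip (half a): y along the hinge; at the start z is up and x across the wall, the way the handles are squeezed. With joint clip_b at q this frame is tipped q/2 about y from the clip's middle plane.
- clip_jaw_a (a point): Lowest inner edge of the jaw of half a, 46 mm below the hinge (when shut on the wall 20 mm below the tray rim); moves outwards to local +x as the clip opens. Axes as clip_pivot.
- clip_jaw_b (a point): The same point on the other jaw, which lies on the -x side of the clip; axes those of half b, z up and x as half a at the start.
- clip_b (a joint): Opening angle between the clip's halves, rad, grows as the handles are squeezed: 0 biting the 4 mm tray wall at the start, -0.1 shut, 0.56 fully open against a stop (29 mm between jaw tips; 22 mm at 0.4). Each half swings half of it. A squeeze near the handles' top takes about 4 N to start, 8 N fully open; if it is eased, the spring shuts the clip.
- card_edge (a point): Middle of the top edge of the service card, 115 mm above the shelf: ruled white board, 148 mm wide, 3 mm thick, upright with 91 mm showing above a slotted wooden block (170 x 61 x 24 mm high; together 0.55 kg, loose on the shelf). x is square to the card's faces, y along the edge, z up.
- clip: The whole clip, like a big clothes peg: two dark steel plates, 26 mm wide, on a sprung hinge, 65 g. Origin and axes as clip_pivot. The flat handles splay upwards to 53 mm above the hinge: at the start 49 mm over their outer faces at the top, 34 mm at 25 mm above the hinge; fully squeezed 19 mm, parallel, their top 57 mm above the hinge.
- card_stand: The card and its block; origin at the centre of the block's underside, axes as card_edge.
- tray: White pull-out tray unit, fixed on the shelf, its tray drawn out to the robot. Origin at shelf height under the middle of the front wall; x to the tray's back, y along the front wall (320 mm long, 4 mm thick, rim 58 mm above the shelf). 190 mm behind the front wall the tray enters a carcase 96 mm high, 360 mm wide.
- brake_pad1: Brake pad lying in the tray, 70 x 11 mm, 26 mm high with its stud; origin under its centre. To be left alone.
- brake_pad2: The second brake pad, alike.
- bb_tool: Steel bottom bracket ring wrench lying in the tray, ring 56 mm across and 12 mm high, handle to 186 mm along its +y; origin under the ring's centre. To be left alone.
- lever1: Tyre lever lying on the shelf, 125 x 16 x 16 mm, long side along its x; origin under its middle. To be left alone.
- lever2: The second tyre lever, alike, beside it.
- jar: Glass jar with twist cap, 68 mm across, 85 mm high, standing before or behind the card; origin under its centre. To be left alone.
- bell: Bicycle bell, 53 mm across, 46 mm high, on the other side of the card; origin under its centre. To be left alone.
Things that resemble listed ones, but are neither listed nor needed, are in the scene too. What is shaped like the card_stand but orange or yellow is not meant.

How it is judged:
By the outcome, as a careful person would: the job done as asked, in the order asked, and still so for the second after the job is handed in, while the arm keeps its last pose, push and grip.
It also fails if it takes over 38 s, if anything falls off the work surface, if the arm or the gripper's body presses on something with over 40 N, if the wrist force passes 120 N, or if a joint passes its speed limit or range.

## Robot

A 6-joint arm with a two-finger parallel gripper is mounted at the origin on the work surface. World frame = base frame: x ahead of the robot, y to its left, z up, the work surface at z = 0. Lengths are in mm, angles in degrees, forces in N, time in s.
With the tool pointing down it reaches from about 425 to 950 mm from the base axis. Payload 3.5 kg.
Tool frame: the origin (TCP) lies midway between the tips of the shut fingers; the grasp point (between the pads) lies env.pinch_z behind it (env.pinch_z is the distance from the TCP to the grasp point, in mm); z points along the fingers, y is the direction in which the jaws open and shut (so a half turn about z gives the same grasp; the last joint's range is limited). The gripper opens to 85 mm and grips with 20 to 120 N. Pads are 22 mm wide; open, the fingers measure 114 mm over their backs; the gripper's body (76 mm by 85 mm) begins 54 mm behind the grasp point. The pads swing forward as they close: fully open they stand 13 mm farther back than shut.
Start: joints at [-83.766, 16.404, 90.338, -0, 73.258, -8.594], TCP at [172.771, -652.5, 231.325] pointing down, gripper open.
Joint ranges: [-158.93, 158.93], [-51.34, 127.21], [12.03, 142.37], [-87.48, 267.48], [13.55, 161.25], [-162.69, 162.69]. Speed limits (degrees/s): [159.86, 159.86, 180, 180, 180, 180].

## Interface

Orientations are given as a 3x3 rotation matrix whose columns are the frame's x, y, z axes.
In Python, from station import env gives the robot as it stands. The module is installed in compiled form; this text tells all that it offers.
- The arm moves only by the tool carry_out, never from a script. Its argument "moves" is a list that holds one entry, the list of rows, each a list of 6 numbers: the shift along the tool's x, y, z normalised to -1 to 1, where 1 is 400 mm, then the turn, a rotation vector about the tool's x, y, z normalised to -1 to 1, where 1 is 90 degrees. In form: [[[dx, dy, dz, wx, wy, wz], ...]]. A call has 1 to 5 rows; each row is the pose to reach, as a shift and turn from the pose commanded when the call began, along the tool's axes at that moment; what a row does not reach only later rows make up. A row lasts 1/8 s, in which the tool goes at most 62.5 mm and 10.7 degrees, less where a joint would pass 70% of its speed; a pose out of reach is approached as far as the arm can. A call with a number of a shift or a turn outside -1 to 1 is refused whole. A call with a gripper value outside its range is refused whole. "gripper" is the finger opening in mm, from 0 to 85.4, set as the call begins (left out, the last holds). The fingers move at their own pace and stop on an object; "grip_force" is the grip in N (left out, the last holds). Time passes only in rows, so rows that repeat a pose let the fingers close. It gives the time, the measured TCP pose, the force and the opening at its end, in the units of the state.
- env.get_state(): the state, without advancing time (a new reading comes with each control period).
- env.get_image(name): name is "scene" or "top"; returns the picture (420x560x3 uint8, blue, green, red); there is no depth.
- env.calibration(name): a dict with "mtx" (3x3 intrinsics, pixels), "cam_to_world" (4x4, takes a point from camera to world coordinates). Camera axes: x right, y up, looking along -z (the intrinsics and any distortion apply to the point x, -y, -z); pixel columns grow to the right and rows downward; lengths in mm; the calibration is good to about 2 mm. A picture is of the moment at which its call begins. calibration takes no time and is no camera call.
- env.sign_off(): hands the job in, once; it reports no verdict.
Trained networks look in the newest picture that a camera, given by its name, has taken for a name from the list of things; names that differ only in an ending like _2 or _b are one class to them, and where a whole thing is asked for, a point or a joint stands for the part that bears it (a point fixed in the world has none). Each returns a list of dicts, best first, with "conf" (0 to 1); they miss things now and then, are a little off and sometimes report something else, mostly with a low value. They report only what shows in the picture. A call takes as long as a camera call. They do not tell look-alikes from the thing itself.
- env.look_for(query, camera): "centre" ([x, y, z] in mm, in world coordinates, good to about 4 mm: the middle of the surface that is visible of it).
- env.outline_of(query, camera): "region" (420x560 bool, what is visible of it).
- env.mark_of(query, camera): "centre" ([x, y, z] in mm, in world coordinates, good to about 4 mm: a listed point, or the origin of a listed thing).
The state is a dict: "time_s": time; "qpos": joint angles; "dq": joint speeds; "tau": joint torques, N m; "ee_pos": TCP position; "tool_rot": TCP orientation; "force": force on the tool from outside, world axes, zero at the start; "moment": the same for the moment, N m; "grip_width": opening from 0.0 (shut) to 1.0 (fully open).
Only numpy, scipy, OpenCV 4.12 (cv2) and the standard library are available. Lean on these libraries where they do the work, as an engineer would, in place of code of your own. Each camera call takes 0.05 s, during which the arm holds its last target.

## Working session

There is one attempt and no reset: what is moved stays moved. The work goes in short steps, Python scripts to look and compute and a tool call to move; the robot and the scene stay as the last step left them, time stands still between calls to the robot, and variables do not carry over. Pictures are saved under pics/ and viewed, and the job is handed in when it is done.

Besides the shell and the picture viewer there is one more tool, called by a JSON object that holds its "name" and its "arguments", one argument or row to a line. carry_out: Moves the arm, as the interface text tells. Scaled input: -1 to 1 covers 400 mm each way for a shift and 90 degrees each way for a turn. Its arguments: {"type":"object","properties":{"moves":{"type":"array"},"gripper":{"type":"number"},"grip_force":{"type":"number"}},"required":["moves"]}

```bash
mkdir -p pics; python3 - <<'E'
from station import env
import cv2,numpy as np
s=env.get_state();print(s,env.pinch_z)
for n in("scene","top"):
    cv2.imwrite(f"pics/{n}0.png",env.get_image(n)); c=env.calibration(n);print(n,c)
for q in("clip_pivot","card_edge","card_stand","tray","jar","bell","clip_jaw_a"):
    for n in("scene","top"):
        print(q,n,[(np.round(d["centre"]),round(d["conf"],2)) for d in env.mark_of(q,n)])
print(env.get_state()["time_s"])
E
```

```text
{'time_s': 0.0, 'qpos': array([-8.37674398e+01,  1.64551297e+01,  9.04226852e+01,  6.98722808e-04,
        7.32587148e+01, -8.59284134e+00]), 'dq': array([ 0.10030309,  0.03134755, -0.00193409,  0.05234623,  0.00027235,
        0.05330388]), 'tau': array([ 1.57800874e-03, -4.05979264e+01, -2.92626518e+01, -8.23748110e-05,
        5.86567287e-03, -2.87906275e-06]), 'ee_pos': array([ 172.69191588, -651.85607162,  229.92868361]), 'tool_rot': array([[ 9.66710992e-01,  2.55870666e-01, -2.47087687e-04],
       [ 2.55870521e-01, -9.66708156e-01,  2.37007370e-03],
       [ 3.67570654e-04, -2.35439875e-03, -9.99997161e-01]]), 'force': array([ 0.2753013 ,  0.29338827, -0.54667763]), 'moment': array([-0.03028401, -0.016233  ,  0.01124048]), 'grip_width': 1.000722389496112} 18.700000000000003
scene {'mtx': array([[440.15404475,   0.        , 274.32609156],
       [  0.        , 440.15404475, 212.34285006],
       [  0.        ,   0.        ,   1.        ]]), 'cam_to_world': array([[ 4.01376870e-01, -6.23827839e-01,  6.70623169e-01,
         1.19577542e+03],
       [ 9.15909867e-01,  2.71464210e-
[... 1433 characters left out ...]
, 0.66), (array([ 389., -109.,    2.]), 0.28)]
tray scene [(array([ 534., -238.,    2.]), 0.9), (array([557., 239., 115.]), 0.6)]
tray top [(array([ 525., -240.,   -2.]), 0.71)]
jar scene [(array([446., 232.,  -0.]), 0.76), (array([ 537., -236.,    2.]), 0.72)]
jar top [(array([443., 237.,   4.]), 0.81), (array([ 700., -315.,   14.]), 0.73)]
bell scene [(array([626., 314.,  -1.]), 0.8)]
bell top [(array([616., 311.,   1.]), 0.77)]
clip_jaw_a scene [(array([ 524., -176.,   42.]), 0.76), (array([ 524., -170.,   37.]), 0.69), (array([ 535., -238.,    1.]), 0.35)]
clip_jaw_a top [(array([ 520., -171.,   41.]), 0.54), (array([ 522., -174.,   38.]), 0.47), (array([ 523., -177.,   84.]), 0.32)]
0.8
```

View pics/scene0.png

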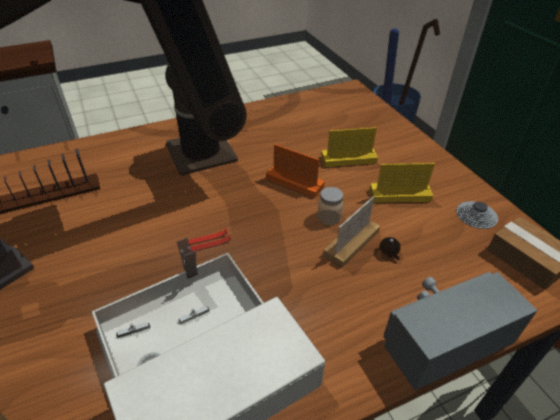

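View pics/top0.png

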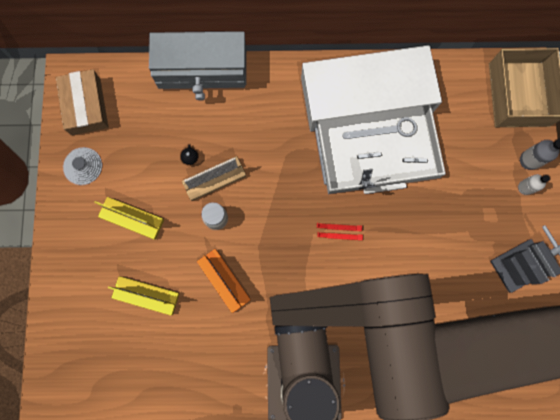

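The candidates for the card are white (top 214,178; scene 355,232), orange (top 224,280) and yellow (top 130,218 and 146,295). White ruled board on a wooden block fits, so it's the one at (214,178). The clip is at top (370,178) and scene (188,257). Next I'll enlarge both.

```bash
python3 - <<'E'
import cv2,numpy as np
def crop(n,x,y,w,h,k):
    im=cv2.imread(f"pics/{n}0.png")[y:y+h,x:x+w]
    return cv2.resize(im,(400,300),interpolation=cv2.INTER_CUBIC)
a=np.hstack([crop("scene",150,220,80,60,5),crop("scene",310,190,80,60,5)])
b=np.hstack([crop("top",330,150,80,60,5),crop("top",175,145,80,60,5)])
cv2.imwrite("pics/crop1.png",np.vstack([a,b]))
E
```

```text
(no output)
```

View pics/crop1.png

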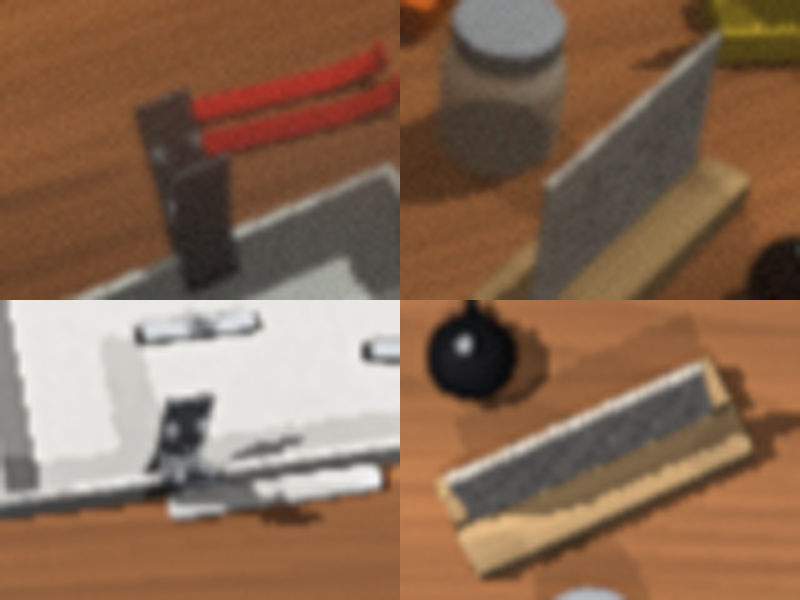

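```bash
cat > h.py <<'E'
import numpy as np,cv2
from station import env
def dep(n,u,v,z):
    c=env.calibration(n);M=c["cam_to_world"];K=c["mtx"]
    d=np.linalg.inv(K)@[u,v,1];d=M[:3,:3]@[d[0],-d[1],-d[2]];o=M[:3,3]
    return o+d*(z-o[2])/d[2]
def proj(n,P):
    c=env.calibration(n);M=c["cam_to_world"];K=c["mtx"]
    p=M[:3,:3].T@(np.asarray(P,float)-M[:3,3]);p=K@[p[0],-p[1],-p[2]];return p[:2]/p[2]
E
python3 - <<'E'
from h import *
c=lambda x,y,ox,oy:((x+.5)/5-.5+ox,(y+.5)/5-.5+oy)
for nm,n,x,y,ox,oy,z in [("hb","scene",135,108,150,220,137),("hb","scene",190,92,150,220,137),("hf","scene",175,182,150,220,137),("hf","scene",230,158,150,220,137),
 ("ht_f","top",167,98,330,150,137),("ht_f","top",213,96,330,150,137),
 ("card","scene",145,185,310,190,115),("card","scene",318,35,310,190,115),("card","top",38,185,175,145,115),("card","top",300,65,175,145,115)]:
    print(nm,n,np.round(dep(n,*c(x,y,ox,oy),z),1))
for n in("scene","top"):
    im=cv2.imread(f"pics/{n}0.png");
    print(n)
a=cv2.imread("pics/scene0.png")[250:340,80:280];b=cv2.imread("pics/top0.png")[130:220,310:460]
cv2.imwrite("pics/t1.png",cv2.resize(a,None,fx=4,fy=4,interpolation=2));cv2.imwrite("pics/t2.png",cv2.resize(b,None,fx=5,fy=5,interpolation=2))
E
```

```text
hb scene [ 501.2 -189.   137. ]
hb scene [ 501.4 -164.2  137. ]
hf scene [ 550.3 -184.3  137. ]
hf scene [ 546.4 -159.   137. ]
ht_f top [ 544.7 -159.6  137. ]
ht_f top [ 545.5 -183.5  137. ]
card scene [585.  173.2 115. ]
card scene [525.9 307.  115. ]
card top [522.9 312.  115. ]
card top [586.3 174.6 115. ]
scene
top
```

View pics/t1.png

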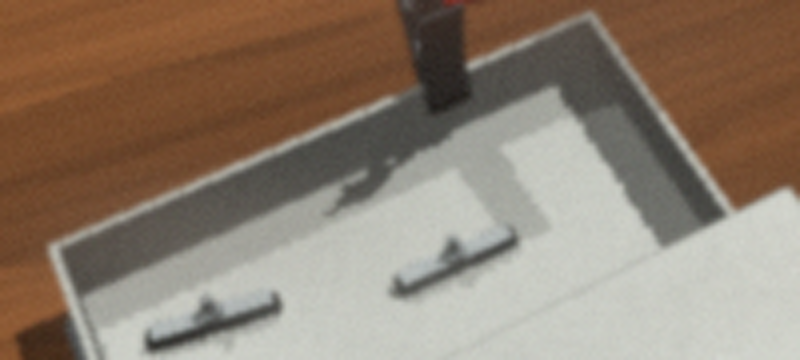

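View pics/t2.png

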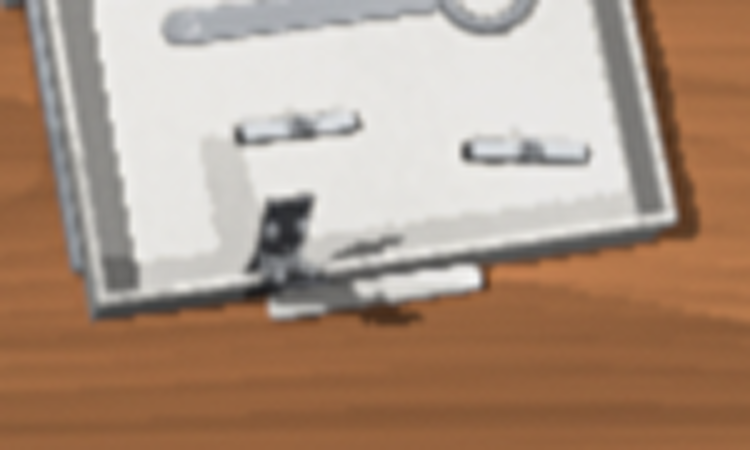

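```bash
python3 - <<'E'
from h import *
s=[dep("scene",x/4+80-.4,y/4+250-.4,58) for x,y in((52,247),(592,14))]
t=[dep("top",x/5+310-.4,y/5+130-.4,58) for x,y in((92,303),(674,221))]
for a in(s,t):
    d=a[0]-a[1]; print(np.round(a,1),np.linalg.norm(d),np.degrees(np.arctan2(d[0],d[1])))
E
```

```text
[[ 551.5 -393.8   58. ]
 [ 509.8  -79.6   58. ]] 317.0052061002914 172.44296001987158
[[ 507.2  -75.7   58. ]
 [ 549.1 -395.9   58. ]] 322.8982185242488 -7.4571262951646125
```

```bash
cat >> h.py <<'E'
def rotd(a): # tool down, tool y at world angle a deg
    a=np.radians(a);y=np.array([np.cos(a),np.sin(a),0]);z=np.array([0,0,-1.]);return np.column_stack([np.cross(y,z),y,z])
def row(p0,a0,p1,a1):
    d=rotd(a0).T@(np.array(p1)-p0)/400
    return np.round(np.r_[d,0,0,-(a1-a0)/90],4).tolist()
E
python3 - <<'E'
from h import *
p0=np.array([172.771,-652.5,231.325]);a0=-75.172
p1=np.array([522,-174,222.]);a1=7.5
print(row(p0,a0,p1,a1))
for f in (.2,.4,.6,.8,1):print(row(p0,a0,p0+(p1-p0)*f*.5,a0+(a1-a0)*f*.5))
E
```

```text
[1.1501, -0.933, 0.0233, 0.0, 0.0, -0.9186]
[0.115, -0.0933, 0.0023, 0.0, 0.0, -0.0919]
[0.23, -0.1866, 0.0047, 0.0, 0.0, -0.1837]
[0.345, -0.2799, 0.007, 0.0, 0.0, -0.2756]
[0.4601, -0.3732, 0.0093, 0.0, 0.0, -0.3674]
[0.5751, -0.4665, 0.0117, 0.0, 0.0, -0.4593]
```

{"name": "carry_out", "arguments": {
  "moves": [
    [[0.092,-0.0746,0.002,0,0,-0.0735],[0.184,-0.149,0.004,0,0,-0.147],[0.276,-0.224,0.006,0,0,-0.2205],[0.368,-0.2985,0.008,0,0,-0.294],[0.46,-0.3732,0.0093,0,0,-0.3674]]
  ],
  "gripper": 66,
  "grip_force": 25
}}

```text
time_s: 1.42
ee_pos: [313.2, -459.9, 227.8]
tool_rot: [[0.668, 0.744, 0.0], [0.744, -0.668, -0.0], [-0.0, 0.001, -1.0]]
force: [0.7, -0.4, -0.0]
grip_width: 0.772
```

```bash
cat >> h.py <<'E'
def app(p0,a0,r):
    return p0+rotd(a0)@np.array(r[:3])*400, a0-90*r[5]
E
python3 - <<'E'
from h import *
p,a=app(np.array([172.771,-652.5,231.325]),-75.172,[0.46,-0.3732,0.0093,0,0,-0.3674])
s=env.get_state();print(p,a,s["ee_pos"],s["tool_rot"],s["qpos"],s["force"],s["grip_width"])
p1=np.array([522,-174,222.]);a1=7.5
for f in (.2,.4,.6,.8,1):print(row(p,a,p+(p1-p)*f*.6,a+(a1-a)*f*.6))
E
```

```text
[ 312.44004288 -461.10230707  227.605     ] -42.105999999999995 [ 313.19506337 -459.85545867  227.7880155 ] [[ 6.67841493e-01  7.44303455e-01  3.26364619e-04]
 [ 7.44303517e-01 -6.67841348e-01 -4.56393915e-04]
 [-1.21735781e-04  5.47713128e-04 -9.99999843e-01]] [-6.61937347e+01  1.61365866e+00  1.07404658e+02  6.93286865e-03
  7.09502113e+01 -2.42953092e+01] [ 0.73038055 -0.39862217 -0.04103932] 0.7720748690756721
[0.1061, -0.0111, 0.0017, 0.0, 0.0, -0.0661]
[0.2121, -0.0222, 0.0034, 0.0, 0.0, -0.1323]
[0.3182, -0.0333, 0.005, 0.0, 0.0, -0.1984]
[0.4242, -0.0444, 0.0067, 0.0, 0.0, -0.2646]
[0.5303, -0.0555, 0.0084, 0.0, 0.0, -0.3307]
```

{"name": "carry_out", "arguments": {
  "moves": [
    [[0.106,-0.011,0.0017,0,0,-0.066],[0.212,-0.022,0.0034,0,0,-0.132],[0.318,-0.033,0.005,0,0,-0.198],[0.424,-0.044,0.0067,0,0,-0.264],[0.53,-0.056,0.008,0,0,-0.33]]
  ]
}}

```text
time_s: 2.05
ee_pos: [438.7, -287.6, 224.7]
tool_rot: [[0.212, 0.977, 0.001], [0.977, -0.212, -0.001], [-0.0, 0.001, -1.0]]
force: [0.6, 0.8, -0.1]
grip_width: 0.774
```

```bash
python3 - <<'E'
from h import *
p,a=app(np.array([172.771,-652.5,231.325]),-75.172,[0.46,-0.3732,0.0093,0,0,-0.3674])
p,a=app(p,a,[0.53,-0.056,0.008,0,0,-0.33])
s=env.get_state();print(p,a,s["ee_pos"])
p1=np.array([522,-174,180.]);a1=7.5
for f in (.25,.5,.75,1):print(row(p,a,p+(p1-p)*f,a+(a1-a)*f))
E
```

```text
[ 437.96827151 -288.79901686  224.405     ] -12.405999999999992 [ 438.69789536 -287.64629571  224.67241462]
[0.0814, 0.0359, 0.0278, 0.0, 0.0, -0.0553]
[0.1627, 0.0718, 0.0555, 0.0, 0.0, -0.1106]
[0.2441, 0.1076, 0.0833, 0.0, 0.0, -0.1659]
[0.3254, 0.1435, 0.111, 0.0, 0.0, -0.2212]
```

{"name": "carry_out", "arguments": {
  "moves": [
    [[0.0814,0.036,0.028,0,0,-0.055],[0.163,0.072,0.0555,0,0,-0.11],[0.244,0.108,0.083,0,0,-0.166],[0.325,0.1435,0.111,0,0,-0.221],[0.325,0.1435,0.111,0,0,-0.221]]
  ]
}}

```text
time_s: 2.68
ee_pos: [522.2, -172.2, 179.0]
tool_rot: [[-0.133, 0.991, -0.002], [0.991, 0.133, 0.001], [0.001, -0.002, -1.0]]
force: [0.4, -0.6, -0.3]
grip_width: 0.775
```

```bash
python3 - <<'E'
from h import *
p,a=app(np.array([437.968,-288.799,224.405]),-12.406,[0.325,0.1435,0.111,0,0,-0.221])
s=env.get_state();print(p,a,s["ee_pos"],s["grip_width"])
for n in("scene","top"):
    im=env.get_image(n);cv2.imwrite(f"pics/{n}1.png",im)
    print([(np.round(d["centre"],1),round(d["conf"],2)) for d in env.mark_of("clip_pivot",n)])
a=cv2.imread("pics/scene1.png")[170:290,120:280];b=cv2.imread("pics/top1.png")[110:230,300:460]
cv2.imwrite("pics/c2.png",np.hstack([cv2.resize(a,(400,300),interpolation=2),cv2.resize(b,(400,300),interpolation=2)]))
E
```

```text
[ 521.95658609 -174.16620623  180.005     ] 7.484 [ 522.18297905 -172.20823074  178.9654832 ] 0.7753523042432263
[(array([ 411.6, -105.5,   -2.4]), 0.65)]
[]
```

View pics/c2.png

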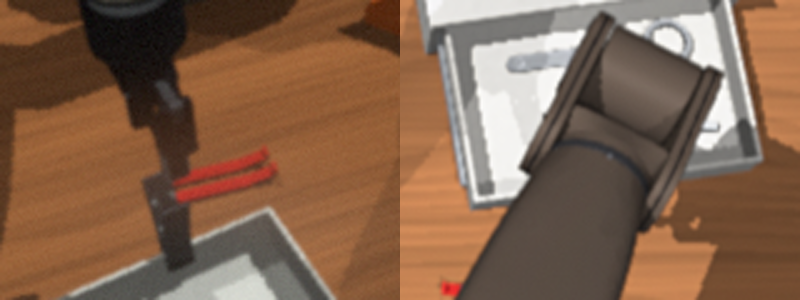

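```bash
python3 - <<'E'
from h import *
im=cv2.imread("pics/scene1.png")[195:285,155:245]
im=cv2.resize(im,None,fx=6.5,fy=6.5,interpolation=2)
im=np.clip(im.astype(float)*2,0,255).astype(np.uint8)
a=np.radians(7.5);ex=np.array([np.cos(a),np.sin(a),0]);ey=np.array([-np.sin(a),np.cos(a),0])
def line(P,Q,c):
    f=lambda P:tuple(int(v) for v in ((proj("scene",P)-[155,195]+.5)*6.5))
    cv2.line(im,f(P),f(Q),c,1)
h=np.array([522,-174,84.])
for s in(-1,1):
    t=h+s*24.5*ex+[0,0,53]; line(t-13*ey,t+13*ey,(0,255,0))
    b=h+s*8*ex+[0,0,0];line(t-13*ey,b-13*ey,(0,255,0))
    g=np.array([522.2,-172.2,179+10.])+s*33*ex; line(g-11*ey,g+11*ey,(255,255,0)); 
cv2.imwrite("pics/c3.png",im)
E
```

```text
(no output)
```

View pics/c3.png

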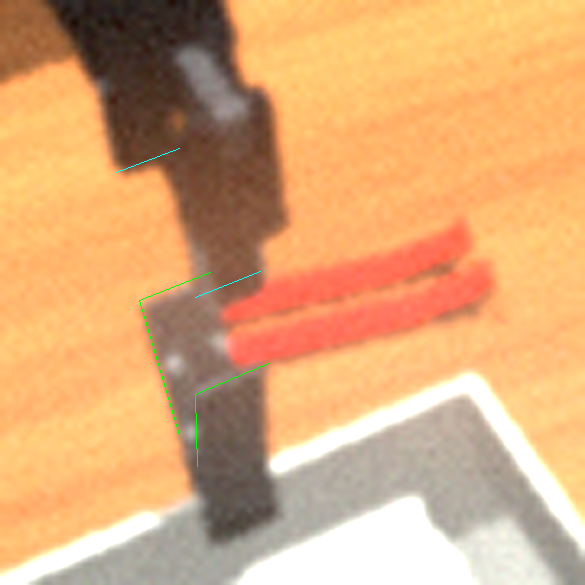

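The overlay of the clip model (hinge at 522,-174,84) matches the picture: handle tops are at crop (140,300) and (195,393), and the finger tips lie outside them. Going down.

{"name": "carry_out", "arguments": {
  "moves": [
    [[0,0,0.06,0,0,0],[0,0,0.12,0,0,0],[0,0,0.165,0,0,0],[0,0,0.18,0,0,0],[0,0,0.18,0,0,0]]
  ]
}}

```text
time_s: 3.5
ee_pos: [522.0, -174.5, 108.1]
tool_rot: [[-0.13, 0.992, -0.0], [0.992, 0.13, 0.0], [0.0, -0.0, -1.0]]
force: [-0.6, -0.4, -1.0]
grip_width: 0.771
```

```bash
cat > shot.py <<'E'
import sys
from h import *
k=sys.argv[1];n=sys.argv[2];x,y,w,h=map(int,sys.argv[3:7]);g=float(sys.argv[7])
im=env.get_image(n);cv2.imwrite(f"pics/{n}_{k}.png",im)
im=cv2.resize(im[y:y+h,x:x+w],None,fx=600/h,fy=600/h,interpolation=2)
cv2.imwrite(f"pics/z_{k}.png",np.clip(im.astype(float)*g,0,255).astype(np.uint8))
s=env.get_state();print(s["time_s"],s["ee_pos"],s["force"],s["grip_width"]*85.4)
E
python3 shot.py a scene 145 185 110 100 1.8
```

```text
3.55 [ 522.35499045 -174.5943846   108.68807911] [ 0.28941602 -0.76456938  0.4906478 ] 66.059479890481
```

View pics/z_a.png

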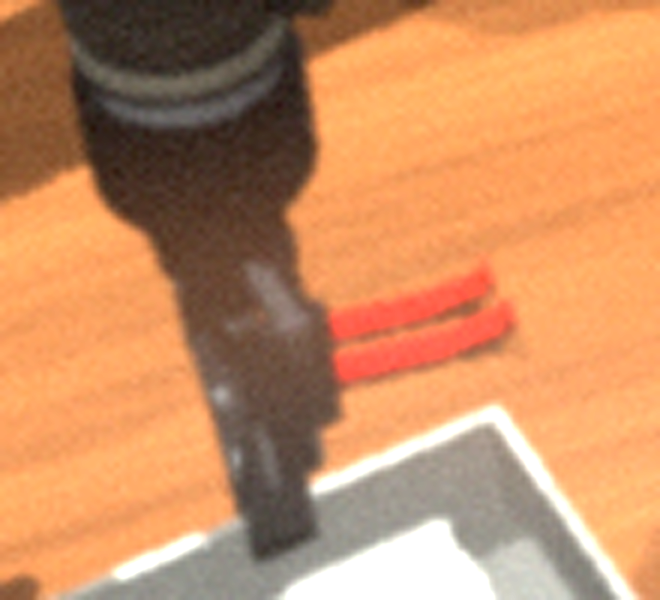

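The fingers straddle the handles with no contact force. Closing in steps.

{"name": "carry_out", "arguments": {
  "moves": [
    [[0,0,0,0,0,0],[0,0,0,0,0,0]]
  ],
  "gripper": 48,
  "grip_force": 30
}}

```text
time_s: 3.8
ee_pos: [522.3, -174.3, 108.7]
tool_rot: [[-0.13, 0.991, 0.001], [0.991, 0.13, -0.001], [-0.001, 0.001, -1.0]]
force: [-0.2, 0.3, -1.0]
grip_width: 0.566
```

{"name": "carry_out", "arguments": {
  "moves": [
    [[0,0,0,0,0,0],[0,0,0,0,0,0]]
  ],
  "gripper": 40
}}

```text
time_s: 4.05
ee_pos: [521.9, -174.1, 108.0]
tool_rot: [[-0.13, 0.991, -0.0], [0.991, 0.13, 0.0], [0.0, -0.0, -1.0]]
force: [0.3, -0.7, -0.5]
grip_width: 0.471
```

{"name": "carry_out", "arguments": {
  "moves": [
    [[0,0,0,0,0,0],[0,0,0,0,0,0]]
  ],
  "gripper": 30
}}

```text
time_s: 4.3
ee_pos: [521.9, -174.1, 107.9]
tool_rot: [[-0.13, 0.991, -0.0], [0.991, 0.13, 0.0], [0.0, -0.0, -1.0]]
force: [0.5, 0.6, -0.0]
grip_width: 0.355
```

{"name": "carry_out", "arguments": {
  "moves": [
    [[0,0,0,0,0,0],[0,0,0,0,0,0],[0,0,0,0,0,0],[0,0,0,0,0,0]]
  ],
  "gripper": 10
}}

```text
time_s: 4.8
ee_pos: [521.9, -174.2, 108.0]
tool_rot: [[-0.13, 0.991, -0.0], [0.991, 0.13, 0.0], [0.0, -0.0, -1.0]]
force: [-0.1, 0.1, -0.4]
grip_width: 0.206
```

```bash
python3 shot.py b scene 145 185 110 100 1.8
```

```text
4.85 [ 521.96543152 -174.16523382  108.00472852] [ 0.30335951  0.48181793 -0.65364225] 17.575086101510482
```

View pics/z_b.png

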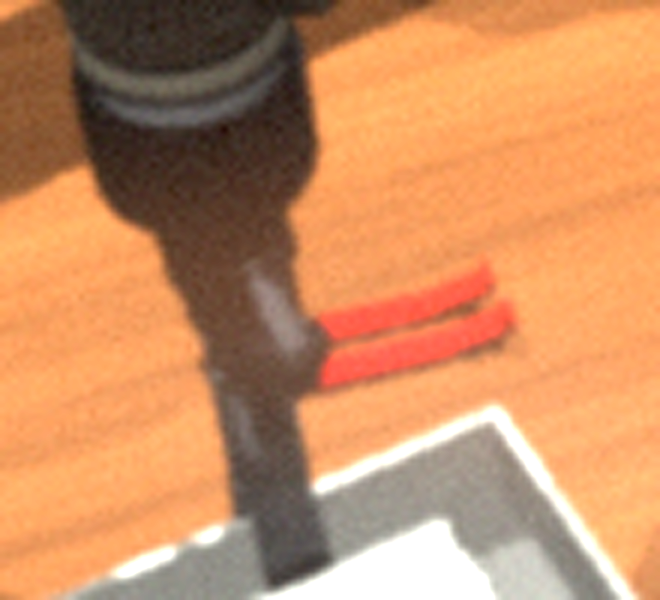

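The opening has stopped at 17.6 mm, which is the stop, and the jaws stand apart. Lifting.

{"name": "carry_out", "arguments": {
  "moves": [
    [[0,0,-0.03,0,0,0],[0,0,-0.09,0,0,0],[0,0,-0.17,0,0,0],[0,0,-0.25,0,0,0],[0,0,-0.3,0,0,0]]
  ]
}}

```text
time_s: 5.48
ee_pos: [522.7, -174.5, 231.0]
tool_rot: [[-0.13, 0.991, 0.003], [0.991, 0.13, -0.002], [-0.002, 0.003, -1.0]]
force: [0.7, 0.1, -0.5]
grip_width: 0.208
```

```bash
python3 shot.py c scene 125 145 110 100 1.8; python3 -c "
from h import *
for q in('clip_pivot','clip_jaw_a'): print(q,[(np.round(d['centre'],1),round(d['conf'],2)) for d in env.mark_of(q,'scene')])"
```

```text
5.525 [ 523.66475542 -175.02989153  233.36993761] [ 1.48485318 -1.53207728  0.75219406] 17.640073364537674
clip_pivot [(array([ 521.4, -172.3,  195.8]), 0.71)]
clip_jaw_a [(array([ 539. , -171.4,  155. ]), 0.94), (array([ 519.5, -175.6,  199.3]), 0.54), (array([ 506.2, -180.3,  158.7]), 0.46)]
```

View pics/z_c.png

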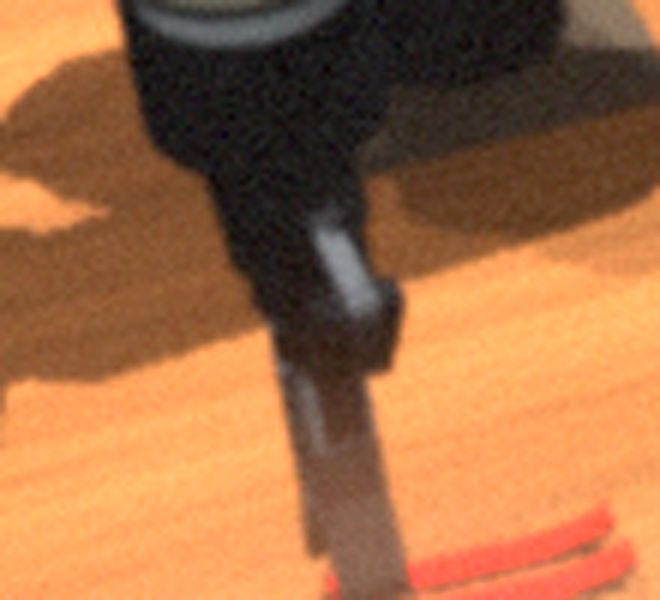

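```bash
python3 - <<'E'
from h import *
p=np.array([521.957,-174.166,108.005+120]);a=7.484
p1=np.array([555,241,230.]);a1=24.3
for f in (.125,.25,.375,.5,.6):print(row(p,a,p+(p1-p)*f,a+(a1-a)*f))
E
```

```text
[0.1273, 0.0271, -0.0006, 0.0, 0.0, -0.0234]
[0.2546, 0.0543, -0.0012, 0.0, 0.0, -0.0467]
[0.3819, 0.0814, -0.0019, 0.0, 0.0, -0.0701]
[0.5092, 0.1085, -0.0025, 0.0, 0.0, -0.0934]
[0.611, 0.1303, -0.003, 0.0, 0.0, -0.1121]
```

{"name": "carry_out", "arguments": {
  "moves": [
    [[0.09,0.019,-0.0004,0,0,-0.016],[0.22,0.047,-0.001,0,0,-0.04],[0.35,0.075,-0.0016,0,0,-0.064],[0.48,0.102,-0.0024,0,0,-0.088],[0.6,0.128,-0.003,0,0,-0.11]]
  ]
}}

```text
time_s: 6.25
ee_pos: [540.3, 72.3, 227.0]
tool_rot: [[-0.3, 0.954, -0.004], [0.954, 0.3, 0.0], [0.001, -0.003, -1.0]]
force: [1.3, 0.4, -1.3]
grip_width: 0.212
```

```bash
python3 - <<'E'
from h import *
p,a=app(np.array([521.957,-174.166,228.005]),7.484,[0.6, 0.128, -0.003, 0, 0, -0.11])
p1=np.array([555,241,230.]);a1=24.3
print(p,a,env.get_state()["ee_pos"])
for f in (.33,.6,.85,1):print(row(p,a,p+(p1-p)*f,a+(a1-a)*f))
E
```

```text
[541.46100351  70.45827076 229.205     ] 17.384 [540.28858636  72.28198046 226.999025  ]
[0.1309, 0.0527, -0.0007, 0.0, 0.0, -0.0254]
[0.2381, 0.0958, -0.0012, 0.0, 0.0, -0.0461]
[0.3373, 0.1357, -0.0017, 0.0, 0.0, -0.0653]
[0.3968, 0.1597, -0.002, 0.0, 0.0, -0.0768]
```

{"name": "carry_out", "arguments": {
  "moves": [
    [[0.12,0.048,-0.0007,0,0,-0.023],[0.23,0.093,-0.0012,0,0,-0.045],[0.33,0.133,-0.0017,0,0,-0.064],[0.397,0.16,-0.002,0,0,-0.077],[0.397,0.16,-0.002,0,0,-0.077]]
  ]
}}

```text
time_s: 6.88
ee_pos: [553.9, 242.6, 227.6]
tool_rot: [[-0.414, 0.91, -0.004], [0.91, 0.414, -0.001], [0.001, -0.004, -1.0]]
force: [-0.3, 0.2, -0.6]
grip_width: 0.208
```

{"name": "carry_out", "arguments": {
  "moves": [
    [[0,0,0,0,0,0],[0,0,0,0,0,0]]
  ]
}}

```text
time_s: 7.12
ee_pos: [554.9, 240.0, 229.4]
tool_rot: [[-0.41, 0.912, -0.001], [0.912, 0.41, -0.001], [-0.0, -0.001, -1.0]]
force: [-0.1, 0.1, 0.2]
grip_width: 0.203
```

```bash
python3 - <<'E'
from h import *
p,a=app(np.array([541.461,70.458,229.205]),17.384,[0.397, 0.16, -0.002, 0, 0, -0.077])
s=env.get_state();print(p,a,s["ee_pos"],s["tool_rot"][:,1])
E
python3 shot.py d scene 290 130 132 120 1.8; python3 shot.py e top 150 90 132 120 1.3
python3 -c "
from h import *
for n in('scene','top'):
  for q in('clip_pivot','clip_jaw_a','card_edge'): print(n,q,[(np.round(d['centre'],1),round(d['conf'],2)) for d in env.mark_of(q,n)])"
```

```text
[555.09236329 241.12617493 230.005     ] 24.314 [554.94324004 240.00205033 229.37733816] [ 0.91188569  0.41044255 -0.00118353]
7.175 [555.07759451 240.03978321 229.65672315] [-0.2055083   0.60884425  0.15950637] 17.789673563943005
7.225 [555.16461596 240.12722755 229.87128104] [ 0.65713375 -0.15514083 -0.65366916] 17.410924508712082
scene clip_pivot [(array([555.1, 241.1, 193.5]), 0.6)]
scene clip_jaw_a [(array([565.1, 246.6, 152.6]), 0.81), (array([544. , 230.5, 156.3]), 0.44)]
scene card_edge [(array([270.2, 212. , 109.7]), 0.97), (array([557.4, 236.7, 114.2]), 0.86), (array([233. , 423.7, 117.6]), 0.57), (array([444.8, 471.8, 113.3]), 0.56), (array([ 385.8, -104.3,   -1.4]), 0.46), (array([552.6, 241.4, 193.1]), 0.42)]
top clip_pivot []
top clip_jaw_a [(array([ 527.8, -236.7,   -0.7]), 0.63), (array([ 390.9, -106.4,    4.9]), 0.17)]
top card_edge [(array([445.4, 473.7, 114.7]), 0.73), (array([233.1, 425.5, 113.6]), 0.64)]
```

View pics/z_d.png

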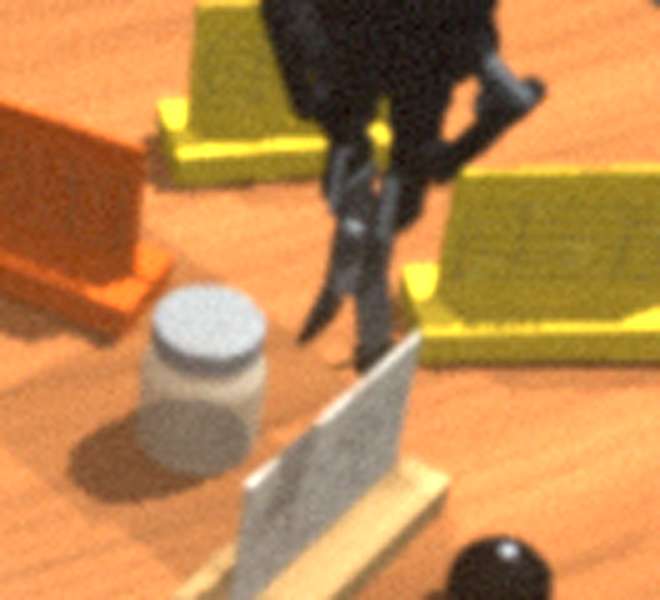

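View pics/z_e.png

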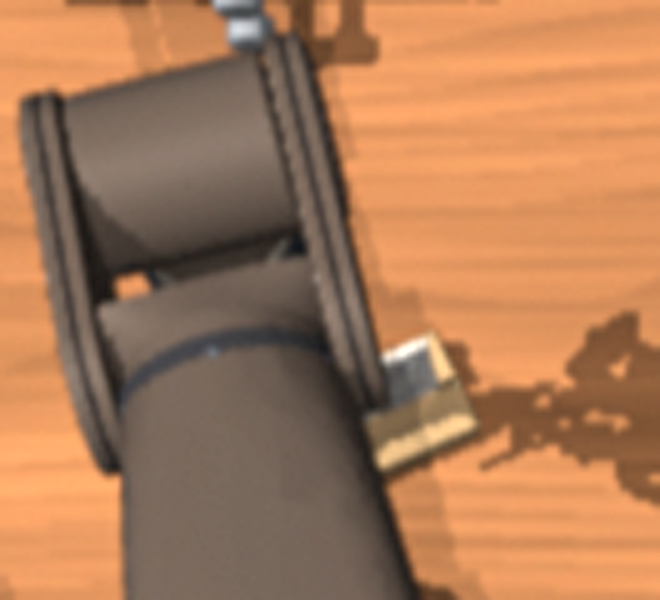

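```bash
cat > ov.py <<'E'
import sys
from h import *
k=sys.argv[1];T=np.array([float(v) for v in sys.argv[2].split(',')]);hz=float(sys.argv[3]);ce=np.array([float(v) for v in sys.argv[4].split(',')]);ca=float(sys.argv[5]);x0,y0,w,h=map(int,sys.argv[6:10])
im=cv2.imread(f"pics/scene_{k}.png");f=600/h
im=np.clip(cv2.resize(im[y0:y0+h,x0:x0+w],None,fx=f,fy=f,interpolation=2)*1.8,0,255).astype(np.uint8)
q=lambda P:tuple(int(v) for v in (proj("scene",P)-[x0,y0]+.5)*f)
line=lambda P,Q,c:cv2.line(im,q(P),q(Q),c,1)
a=np.radians(24.3);ex=np.array([np.cos(a),np.sin(a),0]);ey=np.array([-np.sin(a),np.cos(a),0])
H=np.array([T[0],T[1],hz])
for s in(-1,1):
    t=H+s*14.5*ex-[0,0,44];line(t-13*ey,t+13*ey,(0,255,0))
    for e in(-13,13): line(t+e*ey,H+s*3*ex+e*ey,(0,255,0))
line(H-13*ey,H+13*ey,(255,0,255))
a=np.radians(ca);cx=np.array([np.cos(a),np.sin(a),0]);cy=np.array([-np.sin(a),np.cos(a),0])
for s in(-1.5,1.5):line(ce-74*cy+s*cx,ce+74*cy+s*cx,(255,255,0))
line(ce-8*cx,ce+8*cx,(0,0,255))
cv2.imwrite(f"pics/ov_{k}_{int(hz)}.png",im)
E
python3 ov.py d 555.1,240.1 197 555.5,241,115 24.3 320 160 99 90
```

```text
(no output)
```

View pics/ov_d_197.png

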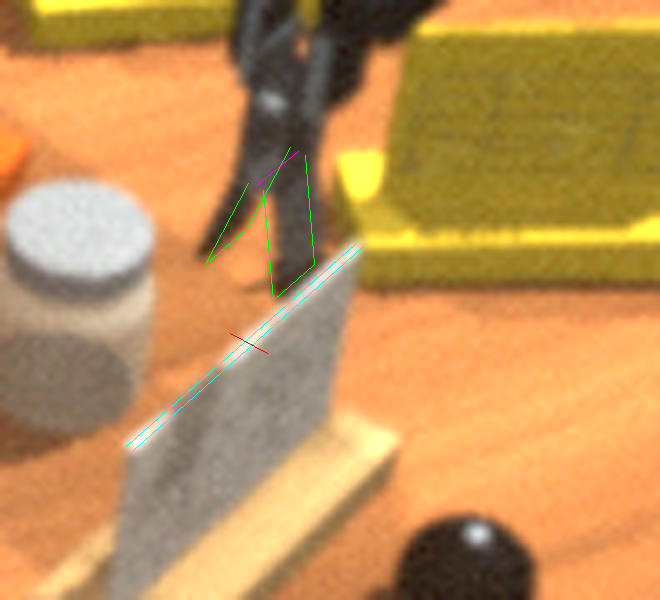

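The card-edge overlay lies on the picture (edge from (130,445) to (360,245)). The jaw tips at crop (205,255) and (275,290) put the tips at z≈155, centred over the card. Next I'll come down to just above the edge and recheck.

{"name": "carry_out", "arguments": {
  "moves": [
    [[0,0.0015,0.02,0,0,0],[0,0.0015,0.045,0,0,0],[0,0.0015,0.065,0,0,0],[0,0.0015,0.075,0,0,0],[0,0.0015,0.075,0,0,0]]
  ]
}}

```text
time_s: 8.15
ee_pos: [555.4, 241.3, 199.4]
tool_rot: [[-0.412, 0.911, -0.001], [0.911, 0.412, -0.0], [0.0, -0.001, -1.0]]
force: [0.0, 0.2, -0.7]
grip_width: 0.206
```

```bash
python3 shot.py f scene 320 160 99 90 1.8;python3 -c "
from h import *
for q in('clip_pivot','clip_jaw_a'): print(q,[(np.round(d['centre'],1),round(d['conf'],2)) for d in env.mark_of(q,'scene')])"
python3 ov.py f 555.4,241.1 170 555.5,241,115 24.3 320 160 99 90
```

```text
8.2 [555.66386722 241.39256909 199.94010781] [-0.5488913  -0.07685463 -0.24417598] 17.438531720021942
clip_pivot [(array([556.9, 242.6, 164.3]), 0.65)]
clip_jaw_a [(array([567.4, 245.9, 120.9]), 0.96), (array([ 698.4, -308.7,   14.6]), 0.62), (array([540.7, 230.4, 126.3]), 0.45)]
```

View pics/ov_f_170.png

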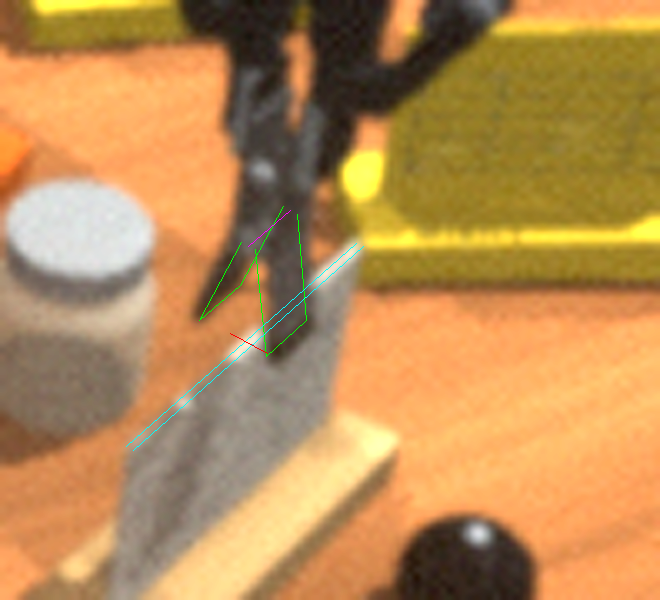

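Tips are about 10 mm above the edge, one on each side and clear of it. Now the last 28 mm, slowly.

{"name": "carry_out", "arguments": {
  "moves": [
    [[0,0,0.014,0,0,0],[0,0,0.028,0,0,0],[0,0,0.044,0,0,0],[0,0,0.06,0,0,0],[0,0,0.07,0,0,0]]
  ]
}}

```text
time_s: 8.93
ee_pos: [555.4, 241.3, 171.2]
tool_rot: [[-0.412, 0.911, -0.001], [0.911, 0.412, -0.0], [0.0, -0.001, -1.0]]
force: [0.6, 0.0, -1.0]
grip_width: 0.209
```

{"name": "carry_out", "arguments": {
  "moves": [
    [[0,0,0,0,0,0],[0,0,0,0,0,0],[0,0,0,0,0,0]]
  ]
}}

```text
time_s: 9.3
ee_pos: [555.8, 241.4, 172.4]
tool_rot: [[-0.412, 0.911, 0.001], [0.911, 0.412, 0.0], [-0.0, 0.001, -1.0]]
force: [0.5, -0.1, -1.4]
grip_width: 0.21
```

```bash
python3 shot.py g scene 320 160 99 90 1.8;python3 -c "
from h import *
for q in('clip_pivot','clip_jaw_a','card_edge'): print(q,[(np.round(d['centre'],1),round(d['conf'],2)) for d in env.mark_of(q,'scene')])"
python3 ov.py g 555.4,241.1 142 555.5,241,115 24.3 320 160 99 90
```

```text
9.35 [555.84202766 241.43734959 172.3659033 ] [ 0.66341709 -0.22936629 -0.7893053 ] 18.022659765404228
clip_pivot [(array([554.6, 241.8, 138.1]), 0.57), (array([556.1, 235.4,   1.7]), 0.2)]
clip_jaw_a [(array([568.5, 248.4,  92.7]), 0.9), (array([541.1, 230.1,  98.9]), 0.54)]
card_edge [(array([268.9, 214.1, 109.4]), 0.77), (array([233.5, 423. , 113.9]), 0.75), (array([554.4, 239.4, 113.5]), 0.69)]
```

View pics/z_g.png

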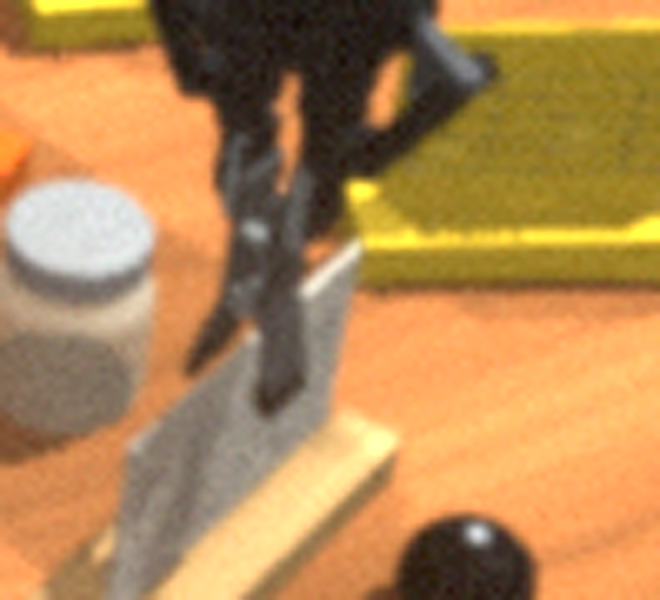

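View pics/ov_g_142.png

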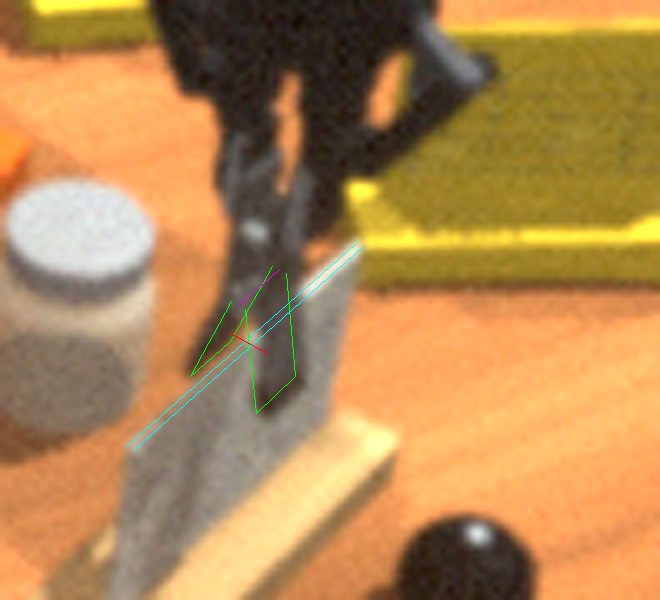

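```bash
python3 -c "
from station import env
s=env.get_state();print(s['time_s'],s['grip_width']*85.4,s['force']);print(env.sign_off())"
```

```text
9.5 17.780187306710083 [ 0.36832776 -0.16890176 -0.81293877]
the job is handed in; nothing more can be done
None
```

I squeezed the clip fully open on the tray rim, lifted it off, and now hold it open over the middle of the white card's top edge. I handed the job in at 9.5 s.

**Last checks:**
- **Squeeze:** the fingers are stopped at about 17.8 mm. The handles should measure 19 mm at full squeeze, so I take the clip to be against its stop, with about 1 mm of disagreement.
- **Position:** in the last picture there is one jaw on each side of the card. Going by the clip outline overlaid on the picture, the tips are about 17 mm below the card's edge; the networks put them 16 and 22 mm below it. The jaws are centred on the card within about 1 mm.
- **Contact:** the wrist force stayed within noise, about 1 N. The card edge still lies where I measured it before, so it was not knocked.

**Disagreements:** the networks put the hinge at z≈138, while the overlay fitted at 142. Both are within tolerance.

**Not checked:** the top camera could not see the clip or most of the card, because the arm was in the way. I took no separate final picture of the things in the tray.

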